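# Dispense the die ring from the tooling carousel

### The job

Let the tablet press's ring-shaped die, and only that part, out of the tooling carousel into the round sieve: turn the wheel by its upright peg until the die's compartment stands squarely at the spout, then tip the carousel by its rear bar handle until the die slides out. Lower the carousel back to level and let go, leave the other two parts in their compartments, and never touch the three parts with the gripper.

Things in the scene. Friction and masses are not known exactly. Their poses are not given: they have to be found in the camera images.
- carousel: Fixed grey stand, 215 x 250 mm; origin on the bench under the wheel's axis, x to spout and sieve, z up. Wheel (radius 98, floor z 77 mm) sits inside an aluminium rim (radius 105, top z 112), open only at the spout 30 degrees either side of x; all slippery. Spout 100 mm wide, lip at x 155. Fixed round sieve below: centre x 215, radius 95, floor z 5, rim z 35. Tipping hinge along y at x 96, z 70.
- handle (a point): Middle of the rear bar handle: round steel bar 12 mm thick, 110 mm long along the stand's y, on a rod at each end. Level: at x -170, y 0, z 100 mm of the stand, 60 mm clear of the rim, nothing below but the bench.
- wheel (a joint): Turn of the white wheel, rad, counter-clockwise from above, -3 to 3; stays where left (friction 0.12 N m). Four 90 degree compartments, dividers 4 mm thick, top z 112 mm, hub radius 30. At 0 the dividers point along the stand's +x, +y, -x, -y (one faces the spout). Upright round steel peg, 16 mm thick, z 112 to 159, on one divider, 70 mm from the axis at angle pi + joint in the stand's frame.
- tip (a joint): Tipping of frame, wheel and spout about the hinge, rad: 0 level (rests on the stand), grows as the rear handle rises and the spout dips, stop at 0.75. Falls back by its own weight if let go; lifting takes about 5 N. Parts slide surely from 0.6 up.
- die: The die: steel ring with an 18 mm hole, outer diameter 32 mm, 18 mm high, lying flat in one of the wheel's compartments. Origin at the centre of its underside, z along its axis.
- punch: Steel punch, to be left in: round foot 28 mm across with a 16 mm stem, 32 mm high in all, standing in another compartment. Origin at the centre of its underside.
- key: Steel key block, to be left in: 26 x 26 x 16 mm, in a third compartment (the fourth is empty). Origin at the centre of its underside.
There are look-alikes about, which are no part of the job. Leave any blue, green or orange look-alike of the punch alone.

How it is judged (in metres and radians):
On the way, in this order (a step that is already met when the one before it is completed fails the run):
1. the wheel is turned so that the die's compartment is at the spout, carousel still level (x of die in the frame of carousel above 0.04 m and y of die in the frame of carousel between -0.03 and 0.03 m and value of joint tip below 0.1 rad), for 0.2 s.
2. the carousel is tipped (value of joint tip above 0.25 rad), for 0.1 s.
At the end, for the whole second after the job is handed in: The die lies at rest in the sieve (its origin in the sieve's area and below 40 mm), the carousel is back level (tip under 0.08 rad), and the punch and the key block are still in the wheel (within 105 mm of its axis, above 60 mm) (x of die in the frame of carousel between 0.12 and 0.31 m and y of die in the frame of carousel between -0.095 and 0.095 m and height (world z) of die below 0.04 m and linear speed of die below 0.03 m/s and value of joint tip below 0.08 rad and horizontal distance between each of punch, key and carousel below 0.105 m and z of each of punch, key in the frame of carousel above 0.06 m); the robot touches nothing.
It fails at once if the gripper touches the die, the punch or the key block (contact force between the fingers and die above 0.5 N or contact force between the fingers and punch above 0.5 N or contact force between the fingers and key above 0.5 N).
It also fails if it takes over 67 s, if anything falls off the work surface, if the arm or the gripper's body presses on something with over 40 N, if the wrist force passes 120 N, or if a joint passes its speed limit or range.

### The arm

A 6-joint arm with a two-finger parallel gripper is mounted at the origin on the work surface. World frame = base frame: x ahead of the robot, y to its left, z up, the work surface at z = 0. Lengths are in m, angles in degrees, forces in N, time in s.
With the tool pointing down it reaches from about 0.3 to 0.75 m from the base axis. Payload 8.5 kg.
Tool frame: the origin (TCP) lies between the finger pads; the fingertips stand ahead of it and the grasp point (between the pads) lies 8 mm behind it (env.tcp_to_tips is the z of the fingertips in the tool frame, in m); z points along the fingers, x is the direction in which the jaws open and shut, and the axes are right-handed (so a half turn about z gives the same grasp; the last joint's range is limited). The gripper opens to 85 mm and grips with 20 to 120 N. Pads are 22 mm wide; open, the fingers measure 114 mm over their backs; the gripper's body (76 mm by 85 mm) begins 54 mm behind the grasp point. The pads swing forward as they close: fully open they stand 13 mm farther back than shut.
Start: joints at [-77.768, 21.807, 74.336, -0, 83.858, -12.336], TCP at [0.229, -0.5, 0.207] pointing down, gripper open.
Joint ranges: [-178.18, 178.18], [-50.72, 133.34], [12.68, 142.11], [-81.47, 261.47], [9.98, 163.14], [-165.26, 165.26]. Speed limits (degrees/s): [136.94, 136.94, 180, 180, 180, 180].

### API

Orientations are given as a 3x3 rotation matrix whose columns are the frame's x, y, z axes.
In Python, from rig import observe, viewer, env gives the robot as it stands.
- The arm moves only by the tool jog_arm, never from a script. Its arguments are lists of equal length, an entry for each row: "dr": the turn, a rotation vector about the tool's x, y, z in rad, a list of three; "slide": the shift along the tool's x, y, z in m, a list of three; "gripper": the opening, from -1 (shut) to 1 (fully open), so that 0 is half open. In form: {"dr": [[rx, ry, rz], ...], "slide": [[dx, dy, dz], ...], "gripper": [gripper, ...]}. A call has exactly 10 rows; each row shifts and turns the commanded pose from where the row before left it, along the tool's axes as they then stand; what a row does not reach is not made up. A row lasts 1/10 s, in which the tool goes at most 50 mm and 8.59 degrees, less where a joint would pass 70% of its speed; a pose out of reach is approached as far as the arm can. A call is refused whole if a number of a shift passes 0.05 or a number of a turn 0.15, either way. A call with a gripper value outside its range is refused whole. The fingers move at their own pace and stop on an object; "force" is the grip in N (left out, the last holds). Time passes only in rows, so rows that do not move let the fingers close, or fill a call up. It gives the time, the measured TCP pose, the force and the opening at its end, in the units of the state.
- observe(): the state, without advancing time (a new reading comes with each control period).
- viewer.get_image(name): name is "side" or "top" or "wrist"; returns a dict with "pixels" (420x560x3 uint8, blue, green, red), "camera_matrix" (3x3 intrinsics, pixels), "R" (3x3) and "t" (3): a world point X has camera coordinates R X + t. Camera axes: x right, y down, z forward; pixel columns grow to the right and rows downward; lengths in m; the calibration is good to about 2 mm. The wrist camera is an equidistant fisheye: a pixel r from the principal point sees the ray r / f radians off the axis. A picture is of the moment at which its call begins. There is no depth.
- env.close_job(): hands the job in, once; it reports no verdict.
The state is a dict: "time_s": time; "q": joint angles; "qvel": joint speeds; "joint_efforts": joint torques, N m; "position": TCP position; "tool_rot": TCP orientation; "ft_force": force on the tool from outside, world axes, zero at the start; "wrist_torque": the same for the moment, N m; "grip_width": finger opening in m.
Only numpy, scipy, OpenCV 4.12 (cv2) and the standard library are available. Lean on these libraries where they do the work, as an engineer would, in place of code of your own. Each camera call takes 0.05 s, during which the arm holds its last target.

## Working session

There is one attempt and no reset: what is moved stays moved. The work goes in short steps, Python scripts to look and compute and a tool call to move; the robot and the scene stay as the last step left them, time stands still between calls to the robot, and variables do not carry over. Pictures are saved under pics/ and viewed, and the job is handed in when it is done.

Besides the shell and the picture viewer there is one more tool, called after "Call:" as name(argument=value, ...) on one line, values as JSON. jog_arm: Moves the arm, as the interface text tells. Its arguments: {"type":"object","properties":{"dr":{"type":"array","items":{"type":"array","items":{"type":"number"}}},"slide":{"type":"array","items":{"type":"array","items":{"type":"number"}}},"gripper":{"type":"array","items":{"type":"number"}},"force":{"type":"number"}},"required":["dr","slide","gripper"]}

```bash
ls; mkdir -p pics
python3 - <<'E'
from rig import observe, viewer, env
import cv2,numpy as np
s=observe(); print(s['time_s'],s['position'],s['tool_rot'],env.tcp_to_tips)
for n in('side','top','wrist'):
    d=viewer.get_image(n); cv2.imwrite(f'pics/{n}0.png',d['pixels']); np.savez(f'{n}0.npz',**d); print(n,d['camera_matrix'],d['R'],d['t'])
E
```

```text
pics
0.0 [ 0.22859437 -0.49986119  0.20598307] [[ 4.15772723e-01 -9.09468487e-01 -3.38009545e-04]
 [-9.09467283e-01 -4.15772735e-01  1.51441833e-03]
 [-1.51785090e-03 -3.22245210e-04 -9.99998796e-01]] 0.011
side [[492.0422966    0.         271.5914066 ]
 [  0.         492.0422966  209.12389976]
 [  0.           0.           1.        ]] [[ 0.94438544 -0.32874797 -0.00780514]
 [-0.21480492 -0.598745   -0.77159787]
 [ 0.24898794  0.73036237 -0.63606274]] [-0.50182062  0.15662803  0.83577656]
top [[495.69335117   0.         270.19952462]
 [  0.         495.69335117 207.69036724]
 [  0.           0.           1.        ]] [[ 7.48896967e-02 -9.97191792e-01 -2.53211761e-04]
 [-9.75382325e-01 -7.31989720e-02 -2.08017380e-01]
 [ 2.07414689e-01  1.58253368e-02 -9.78125097e-01]] [-0.06422631  0.50842101  0.79032322]
wrist [[325.1922621    0.         280.26342471]
 [  0.         325.1922621  214.68469088]
 [  0.           0.           1.        ]] [[ 0.41548041 -0.90959954 -0.00216839]
 [-0.86141181 -0.39423296  0.32023439]
 [-0.29213991 -0.13118324 -0.94733586]] [-0.54902305 -0.04256574  0.38210446]
```

View pics/side0.png

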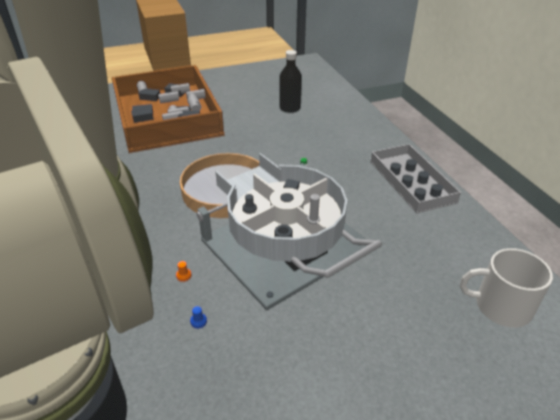

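View pics/top0.png

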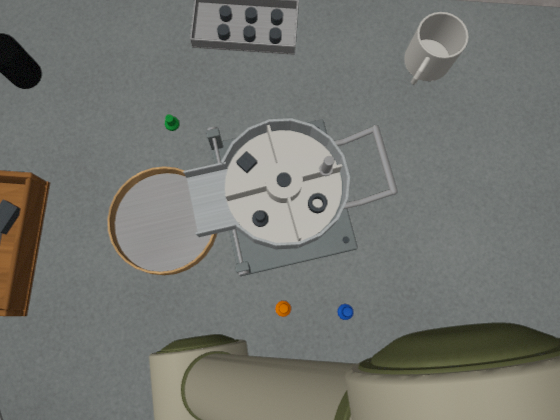

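```bash
cat > h.py <<'E'
import numpy as np,cv2
def ray(d,u,v,z):
    K=d['camera_matrix'];R=d['R'];t=d['t']
    r=R.T@np.linalg.inv(K)@np.array([u,v,1.]);c=-R.T@t
    return c+r*(z-c[2])/r[2]
def proj(d,X):
    p=d['camera_matrix']@(d['R']@np.asarray(X,float)+d['t']);return p[:2]/p[2]
E
python3 - <<'E'
from h import *
d=np.load('top0.npz')
im=d['pixels'];c=im[100:290,95:410]
cv2.imwrite('pics/topz.png',cv2.resize(c,None,fx=2.5,fy=2.5,interpolation=cv2.INTER_CUBIC))
for n,u,v,z in(('hub',284,180,.112),('sieve',163,221,.035),('h1',375,129,.1),('h2',394,190,.1),('pegtop',327,161,.159),('die',318,203,.095),('punch',261,217,.1),('key',247,162,.093)):print(n,ray(d,u,v,z))
E
```

```text
hub [ 0.54622286 -0.04556352  0.112     ]
sieve [0.47835218 0.15754007 0.035     ]
h1 [ 0.64832284 -0.19043881  0.1       ]
h2 [ 0.54611519 -0.22434257  0.1       ]
pegtop [ 0.56796796 -0.10807873  0.159     ]
die [ 0.51653264 -0.10328263  0.095     ]
punch [ 0.48564711 -0.01320093  0.1       ]
key [0.57754974 0.01740242 0.093     ]
```

View pics/topz.png

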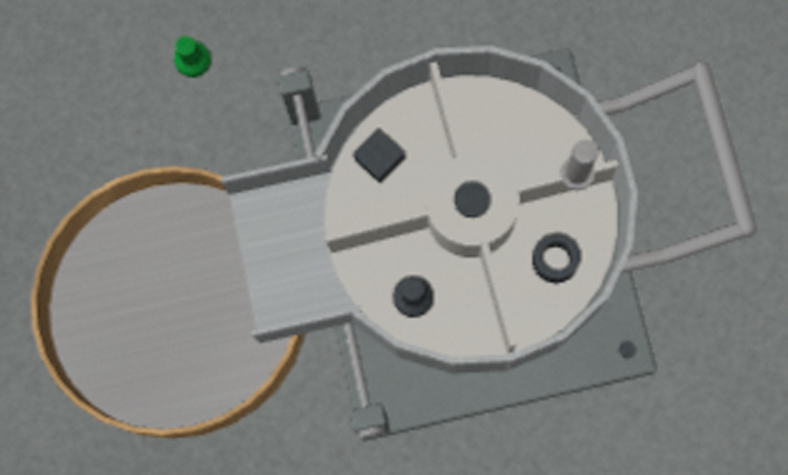

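```bash
cat >> h.py <<'E'
O=np.array([.546,-.0455,0]);Y=np.radians(108.3)
def W(x,y,z): c,s=np.cos(Y),np.sin(Y); return O+np.array([c*x-s*y,s*x+c*y,z])
def S(X): X=np.asarray(X)-O;c,s=np.cos(Y),np.sin(Y); return np.array([c*X[0]+s*X[1],-s*X[0]+c*X[1],X[2]])
def draw(d,j=0):
    im=cv2.resize(d['pixels'],None,fx=2.5,fy=2.5,interpolation=cv2.INTER_CUBIC)
    def pl(P,col):
        p=np.array([proj(d,W(*q))*2.5+.75 for q in P]).astype(int);cv2.polylines(im,[p.reshape(-1,1,2)],False,col,1,cv2.LINE_AA)
    a=np.linspace(0,2*np.pi,60)
    pl([(.105*np.cos(t),.105*np.sin(t),.112) for t in a],(0,0,255))
    pl([(.098*np.cos(t),.098*np.sin(t),.077) for t in a],(0,255,0))
    pl([(.215+.095*np.cos(t),.095*np.sin(t),.035) for t in a],(255,0,0))
    pl([(-.17,-.055,.1),(-.17,.055,.1)],(0,0,255))
    pl([(.155,-.05,.07),(.155,.05,.07)],(255,0,255))
    for z in(.112,.159): pl([(-.07*np.cos(j)+.008*np.cos(t),-.07*np.sin(j)+.008*np.sin(t),z) for t in a],(0,0,255))
    return im
E
python3 - <<'E'
from h import *
d=np.load('top0.npz');cv2.imwrite('pics/ot.png',draw(d)[250:750,230:1030])
d=np.load('side0.npz');cv2.imwrite('pics/os.png',draw(d)[350:800,380:1000])
E
```

```text
(no output)
```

View pics/ot.png

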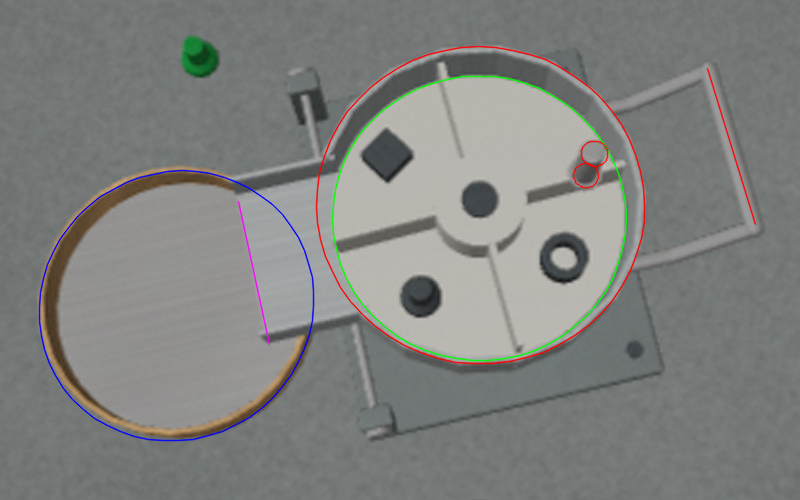

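View pics/os.png

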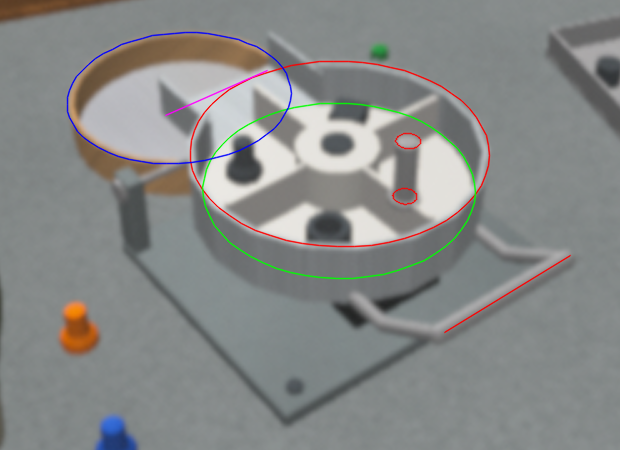

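Call:
jog_arm(dr=[[0,0,0],[0,0,0],[0,0,0],[0,0,0],[0,0,0],[0,0,0],[0,0,0],[0,0,0],[0,0,0],[0,0,0]], slide=[[-0.019,-0.042,0],[-0.019,-0.042,0],[-0.019,-0.042,0],[-0.019,-0.042,0],[-0.019,-0.042,0],[-0.019,-0.042,0],[-0.019,-0.042,0],[-0.019,-0.042,0],[-0.019,-0.042,0],[-0.019,-0.042,0]], gripper=[1,1,1,1,1,1,1,1,1,1], force=20)

```text
time_s: 1.15
position: [0.5326, -0.151, 0.2065]
tool_rot: [[0.416, -0.909, -0.0], [-0.909, -0.416, 0.0], [-0.0, 0.0, -1.0]]
ft_force: [0.8, -0.3, -0.5]
grip_width: 0.0852
```

Call:
jog_arm(dr=[[0,0,0],[0,0,0],[0,0,-0.146],[0,0,-0.146],[0,0,-0.146],[0,0,-0.146],[0,0,-0.146],[0,0,-0.146],[0,0,-0.146],[0,0,-0.146]], slide=[[-0.011,-0.025,0],[-0.011,-0.025,0],[0,0,0],[0,0,0],[0,0,0],[0,0,0],[0,0,0],[0,0,0],[0,0,0],[0,0,0]], gripper=[1,1,1,1,1,1,1,1,1,1])

```text
time_s: 2.15
position: [0.5678, -0.1119, 0.2063]
tool_rot: [[0.999, 0.032, -0.001], [0.032, -0.999, 0.0], [-0.001, -0.0, -1.0]]
ft_force: [-0.1, -0.1, 0.6]
grip_width: 0.0852
```

Call:
jog_arm(dr=[[0,0,-0.146],[0,0,-0.146],[0,0,0],[0,0,0],[0,0,0],[0,0,0],[0,0,0],[0,0,0],[0,0,0],[0,0,0]], slide=[[0,0,0],[0,0,0],[0,0,0],[0,0,0],[0,0,0],[0,0,0],[0,0,0],[0,0,0],[0,0,0],[0,0,0]], gripper=[1,1,1,1,1,1,1,1,1,1])

```text
time_s: 3.15
position: [0.568, -0.112, 0.2066]
tool_rot: [[0.95, 0.312, 0.0], [0.312, -0.95, -0.0], [0.0, 0.0, -1.0]]
ft_force: [0.2, 0.4, 0.1]
grip_width: 0.0854
```

Run:
```python
from rig import observe, viewer, env
from h import *
s=observe(); R=s['tool_rot'];print(s['time_s'],s['position'],np.degrees(np.arctan2(R[1,0],R[0,0])),R[:,2],s['q'])
t=W(-.07,0,.135);print(t, R.T@(t-s['position']))
d=viewer.get_image('top');cv2.imwrite('pics/t1.png',draw(d)[250:750,230:1030])
```

```text
3.15 [ 0.56798184 -0.11197478  0.20663348] 18.20859164708007 [ 5.30982965e-06 -1.19706574e-06 -1.00000000e+00] [-2.28630514e+01  2.47417741e+01  6.95665822e+01  5.51602731e-05
  8.56913367e+01 -4.10716472e+01]
[ 0.56797947 -0.11195978  0.135     ] [ 2.10097003e-06 -1.51877898e-05  7.16334801e-02]
```

View pics/t1.png

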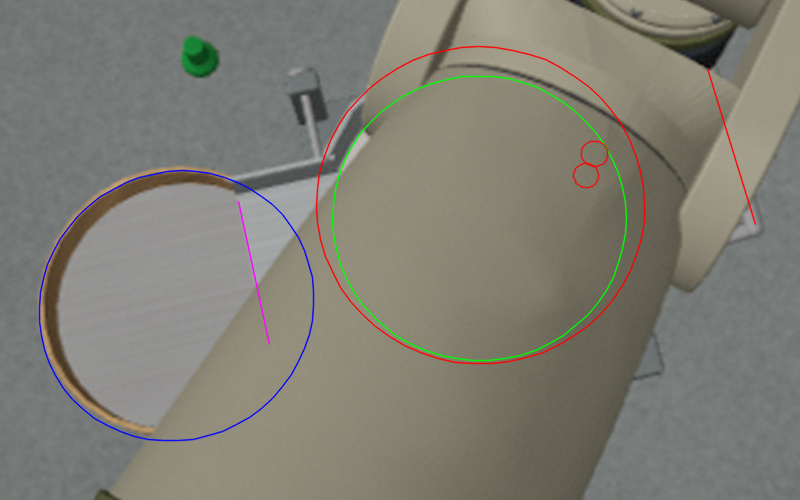

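Call:
jog_arm(dr=[[0,0,0],[0,0,0],[0,0,0],[0,0,0],[0,0,0],[0,0,0],[0,0,0],[0,0,0],[0,0,0],[0,0,0]], slide=[[0,0,0.014],[0,0,0.014],[0,0,0.014],[0,0,0.014],[0,0,0.014],[0,0,0],[0,0,0],[0,0,0],[0,0,0],[0,0,0]], gripper=[1,1,1,1,1,1,0,-0.5,-0.5,-0.5])

```text
time_s: 4.2
position: [0.5681, -0.112, 0.1371]
tool_rot: [[0.95, 0.313, 0.001], [0.313, -0.95, -0.0], [0.001, 0.001, -1.0]]
ft_force: [-0.1, 0.6, 0.2]
grip_width: 0.0283
```

Run:
```python
from rig import observe, viewer, env
from h import *
s=observe(); print(s['time_s'],s['position'],s['grip_width'],s['ft_force'])
d=viewer.get_image('wrist');cv2.imwrite('pics/w2.png',d['pixels'])
d=viewer.get_image('side');cv2.imwrite('pics/s2.png',draw(d)[350:800,380:1000])
```

```text
4.2 [ 0.56813046 -0.1120155   0.13713209] 0.028296807089972915 [-0.09694776  0.57158017  0.19702553]
```

View pics/w2.png

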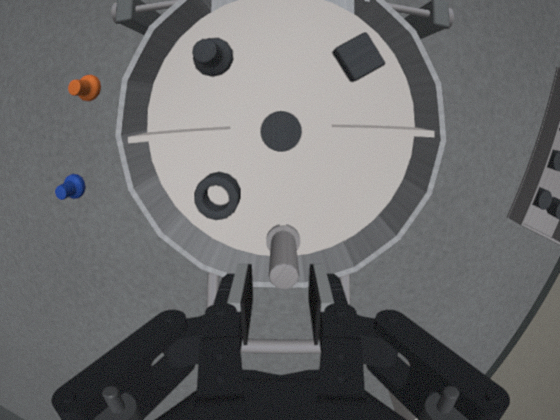

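View pics/s2.png

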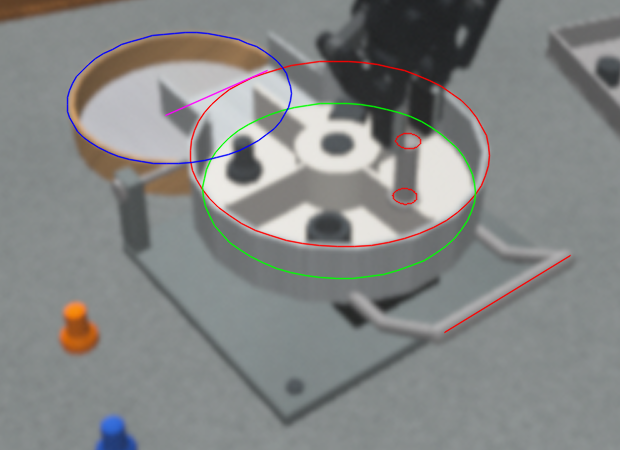

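```bash
cat >> h.py <<'E'
def fray(d,u,v,z):
    K=d['camera_matrix'];x=(u-K[0,2])/K[0,0];y=(v-K[1,2])/K[1,1];r=np.hypot(x,y)
    k=np.sin(r)/r if r>1e-9 else 1
    b=d['R'].T@np.array([x*k,y*k,np.cos(r)]);c=-d['R'].T@d['t'];return c+b*(z-c[2])/b[2]
def fproj(d,X):
    c=d['R']@np.asarray(X,float)+d['t'];r=np.hypot(c[0],c[1]);th=np.arctan2(r,c[2]);K=d['camera_matrix']
    return K[0,0]*th*c[0]/r+K[0,2],K[1,1]*th*c[1]/r+K[1,2]
E
python3 - <<'E'
from rig import observe, viewer, env
from h import *
d=viewer.get_image('wrist');s=observe()
np.savez('w2.npz',**d)
for n,u,v,z in(('pegtop',285,276,.159),('pegbase',284,236,.112),('die',217,196,.095),('hub',281,130,.112)):
  X=fray(d,u,v,z);print(n,X,S(X))
print(fproj(d,s['position']),fproj(d,W(-.07,0,.159)),fproj(d,W(0,0,.112)))
E
```

```text
pegtop [ 0.56974959 -0.11150462  0.159     ] [-0.07012366 -0.00182352  0.159     ]
pegbase [ 0.56879714 -0.108748    0.112     ] [-0.06720739 -0.00178479  0.112     ]
die [ 0.51884821 -0.1019254   0.095     ] [-0.04504625  0.04349575  0.095     ]
hub [ 0.545986   -0.04566745  0.112     ] [-1.54583504e-04  6.58737622e-05  1.12000000e-01]
(np.float64(281.37562299547875), np.float64(256.96868249442747)) (np.float64(281.44674931451124), np.float64(275.80016083566153)) (np.float64(281.11156002347917), np.float64(129.74073808479994))
```

Call:
jog_arm(dr=[[0,0,0],[0,0,0],[0,0,0],[0,0,0],[0,0,0],[0,0,0],[0,0,0],[0,0,0],[0,0,0],[0,0,0]], slide=[[0,0,0.003],[0,0,0.003],[0,0,0],[0,0,0],[0,0,0],[0,0,0],[0,0,0],[0,0,0],[0,0,0],[0,0,0]], gripper=[-0.5,-0.5,-1,-1,-1,-1,-1,-1,-1,-1], force=20)

```text
time_s: 5.35
position: [0.5678, -0.1118, 0.1304]
tool_rot: [[0.95, 0.313, -0.001], [0.313, -0.95, 0.0], [-0.0, -0.001, -1.0]]
ft_force: [0.6, 0.3, -6.1]
grip_width: 0.0141
```

Run:
```python
from rig import observe, viewer, env
from h import *
s=observe(); R=s['tool_rot'];print(s['time_s'],s['position'],s['grip_width'],s['ft_force'],S(s['position']))
d=viewer.get_image('wrist');cv2.imwrite('pics/w3.png',d['pixels'])
# plan arc
import math
tot=-2.36-0.0; n=30
a0=math.pi
p0=.07*np.array([math.cos(a0),math.sin(a0)])
st=tot/n
# local step: tool x along tangent at start; before rotation
p1=.07*np.array([math.cos(a0+st),math.sin(a0+st)])
dw=W(*p1,0)-W(*p0,0)
print('step rad',st,'tool slide',R.T@dw)
```

```text
5.35 [ 0.56780159 -0.11181251  0.13044295] 0.014109631628110878 [ 0.63325283  0.33227072 -6.08513439] [-6.98043218e-02  1.22642010e-04  1.30442945e-01]
step rad -0.07866666666666666 tool slide [-5.50127600e-03 -2.09045737e-04  2.32960366e-06]
```

View pics/w3.png

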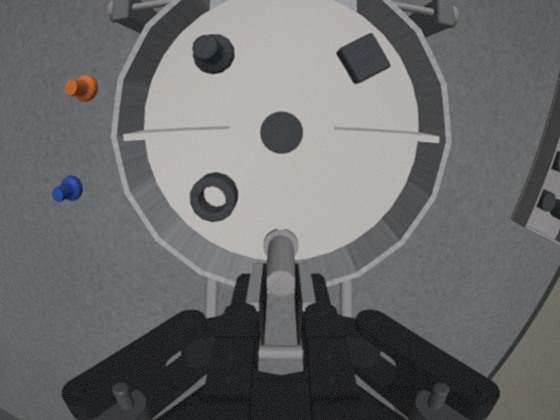

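Call:
jog_arm(dr=[[0,0,0.0787],[0,0,0.0787],[0,0,0.0787],[0,0,0.0787],[0,0,0.0787],[0,0,0],[0,0,0],[0,0,0],[0,0,0],[0,0,0]], slide=[[-0.0055,-0.0002,0],[-0.0055,-0.0002,0],[-0.0055,-0.0002,0],[-0.0055,-0.0002,0],[-0.0055,-0.0002,0],[0,0,0],[0,0,0],[0,0,0],[0,0,0],[0,0,0]], gripper=[-1,-1,-1,-1,-1,-1,-1,-1,-1,-1])

```text
time_s: 6.4
position: [0.5406, -0.1151, 0.1303]
tool_rot: [[0.997, -0.075, -0.001], [-0.075, -0.997, 0.001], [-0.001, -0.001, -1.0]]
ft_force: [-0.2, 3.9, -7.9]
grip_width: 0.0139
```

Run:
```python
from rig import observe, viewer, env
from h import *
s=observe(); R=s['tool_rot'];p=S(s['position']);print(s['time_s'],s['grip_width'],s['ft_force'],p,np.hypot(*p[:2]),np.degrees(np.arctan2(p[1],p[0])),np.degrees(np.arctan2(R[1,0],R[0,0])))
d=viewer.get_image('wrist');cv2.imwrite('pics/w4.png',d['pixels'])
```

```text
6.4 0.013851547029368937 [-0.24029674  3.88943978 -7.87904857] [-0.06435899  0.0269216   0.1303446 ] 0.06976282615056513 157.30026503780496 -4.29097508992808
```

View pics/w4.png

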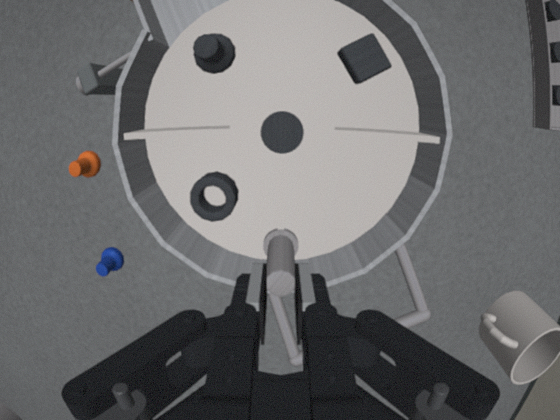

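Call:
jog_arm(dr=[[0,0,0.0787],[0,0,0.0787],[0,0,0.0787],[0,0,0.0787],[0,0,0.0787],[0,0,0.0787],[0,0,0.0787],[0,0,0.0787],[0,0,0.0787],[0,0,0.0787]], slide=[[-0.0055,-0.0002,0],[-0.0055,-0.0002,0],[-0.0055,-0.0002,0],[-0.0055,-0.0002,0],[-0.0055,-0.0002,0],[-0.0055,-0.0002,0],[-0.0055,-0.0002,0],[-0.0055,-0.0002,0],[-0.0055,-0.0002,0],[-0.0055,-0.0002,0]], gripper=[-1,-1,-1,-1,-1,-1,-1,-1,-1,-1])

```text
time_s: 7.45
position: [0.4944, -0.0913, 0.1311]
tool_rot: [[0.648, -0.761, 0.004], [-0.761, -0.648, -0.001], [0.003, -0.003, -1.0]]
ft_force: [6.2, 2.4, -10.1]
grip_width: 0.0139
```

Run:
```python
from rig import observe, viewer, env
from h import *
s=observe(); R=s['tool_rot'];p=S(s['position']);print(s['time_s'],s['grip_width'],s['ft_force'],p,np.hypot(*p[:2]),np.degrees(np.arctan2(p[1],p[0])),np.degrees(np.arctan2(R[1,0],R[0,0])),s['q'])
```

```text
7.45 0.013949532563913118 [  6.22541759   2.44408077 -10.11033511] [-0.02729665  0.06341189  0.13106048] 0.06903748791845575 113.29022129441701 -49.58627860162194 [-2.40199170e+01  2.11614963e+01  8.90244737e+01  6.83157880e-02
  6.95850158e+01  2.55424153e+01]
```

Call:
jog_arm(dr=[[0,0,0.0787],[0,0,0.0787],[0,0,0.0787],[0,0,0.0787],[0,0,0.0787],[0,0,0.0787],[0,0,0.0787],[0,0,0.0787],[0,0,0.0787],[0,0,0.0787]], slide=[[-0.0055,-0.0002,0],[-0.0055,-0.0002,0],[-0.0055,-0.0002,0],[-0.0055,-0.0002,0],[-0.0055,-0.0002,0],[-0.0055,-0.0002,0],[-0.0055,-0.0002,0],[-0.0055,-0.0002,0],[-0.0055,-0.0002,0],[-0.0055,-0.0002,0]], gripper=[-1,-1,-1,-1,-1,-1,-1,-1,-1,-1])

```text
time_s: 8.45
position: [0.4772, -0.0411, 0.1309]
tool_rot: [[-0.082, -0.997, 0.003], [-0.997, 0.082, -0.002], [0.002, -0.003, -1.0]]
ft_force: [3.3, -2.1, -10.7]
grip_width: 0.0136
```

Call:
jog_arm(dr=[[0,0,0.0787],[0,0,0.0787],[0,0,0.0787],[0,0,0.0787],[0,0,0.0787],[0,0,0],[0,0,0],[0,0,0],[0,0,0],[0,0,0]], slide=[[-0.0055,-0.0002,0],[-0.0055,-0.0002,0],[-0.0055,-0.0002,0],[-0.0055,-0.0002,0],[-0.0055,-0.0002,0],[0,0,0],[0,0,0],[0,0,0],[0,0,0],[0,0,0]], gripper=[-1,-1,-1,-1,-1,-1,-1,-1,-1,-1])

```text
time_s: 9.45
position: [0.4846, -0.0147, 0.1305]
tool_rot: [[-0.453, -0.892, 0.002], [-0.892, 0.453, -0.001], [-0.0, -0.003, -1.0]]
ft_force: [5.9, -0.6, -15.6]
grip_width: 0.0137
```

Run:
```python
from rig import observe, viewer, env
from h import *
s=observe(); R=s['tool_rot'];p=S(s['position']);print(s['time_s'],s['grip_width'],s['ft_force'],p,np.hypot(*p[:2]),np.degrees(np.arctan2(p[1],p[0])),np.degrees(np.arctan2(R[1,0],R[0,0])),s['q'])
d=viewer.get_image('wrist');cv2.imwrite('pics/w5.png',d['pixels'])
np.savez('w5.npz',**d)
```

```text
9.45 0.013680328649965389 [  5.89587764  -0.62106577 -15.63327776] [0.04852185 0.04860721 0.13046866] 0.06868064362990427 45.05035582502142 -116.93145361106346 [-1.57536595e+01  1.96070651e+01  9.16922301e+01 -1.49219670e-02
  6.85497748e+01  1.01183253e+02]
```

View pics/w5.png

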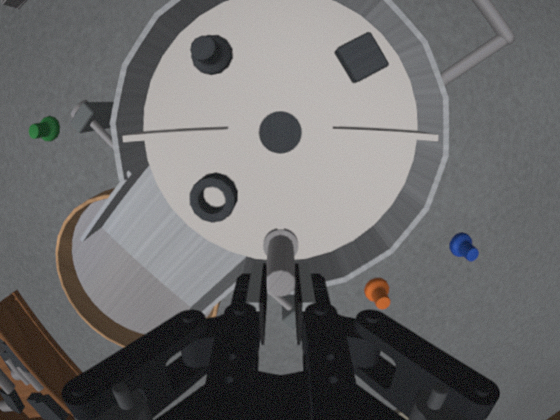

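Call:
jog_arm(dr=[[0,0,0],[0,0,0],[0,0,0],[0,0,0],[0,0,0],[0,0,0],[0,0,0],[0,0,0],[0,0,0],[0,0,0]], slide=[[0,0,0],[0,0,0],[0,0,0],[0,0,0],[0,0,0],[0,0,-0.02],[0,0,-0.02],[0,0,-0.02],[0,0,-0.02],[0,0,-0.02]], gripper=[0,0,0,0,0,0,0,0,0,0])

```text
time_s: 10.5
position: [0.4834, -0.0139, 0.2316]
tool_rot: [[-0.455, -0.891, 0.0], [-0.891, 0.455, -0.0], [-0.0, -0.0, -1.0]]
ft_force: [0.0, -0.5, 0.8]
grip_width: 0.0425
```

Call:
jog_arm(dr=[[0,0,0],[0,0,0],[0,0,0],[0,0,0],[0,0,-0.1315],[0,0,-0.1315],[0,0,-0.1315],[0,0,-0.1315],[0,0,-0.1315],[0,0,-0.1315]], slide=[[0.03,-0.038,0],[0.03,-0.038,0],[0.03,-0.038,0],[0.03,-0.038,0],[0,-0.0375,0],[0,0,0],[0,0,0],[0,0,0],[0,0,0],[0,0,0]], gripper=[0,0,0,0,0,0,0,0,0,0])

```text
time_s: 11.5
position: [0.5977, -0.207, 0.2306]
tool_rot: [[0.317, -0.948, -0.0], [-0.948, -0.317, 0.0], [-0.0, 0.0, -1.0]]
ft_force: [-1.3, 0.0, 0.1]
grip_width: 0.0427
```

Run:
```python
from rig import observe, viewer, env
from h import *
s=observe(); R=s['tool_rot'];p=S(s['position']);print(s['time_s'],s['grip_width'],s['ft_force'],p,np.degrees(np.arctan2(R[1,0],R[0,0])),s['q'])
t=W(-.17,0,.1);print(R.T@(t-s['position']))
d=viewer.get_image('wrist');cv2.imwrite('pics/w6.png',d['pixels']);np.savez('w6.npz',**d)
d=viewer.get_image('top');cv2.imwrite('pics/t6.png',draw(d,-2.356)[250:750,230:1030]);np.savez('t6.npz',**d)
```

```text
11.5 0.04273613323850566 [-1.33886106  0.03666921  0.14575058] [-0.16959388  0.00164705  0.23056428] -71.52779776098332 [-2.98104693e+01  2.96562624e+01  5.72763092e+01 -1.67026159e-03
  9.30759860e+01  4.17172386e+01]
[ 0.00042309 -0.00166164  0.13056404]
```

View pics/w6.png

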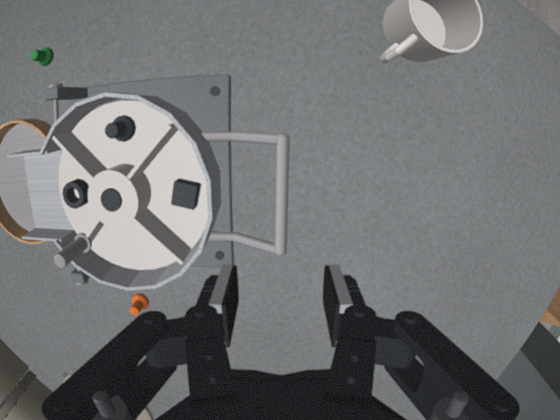

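View pics/t6.png

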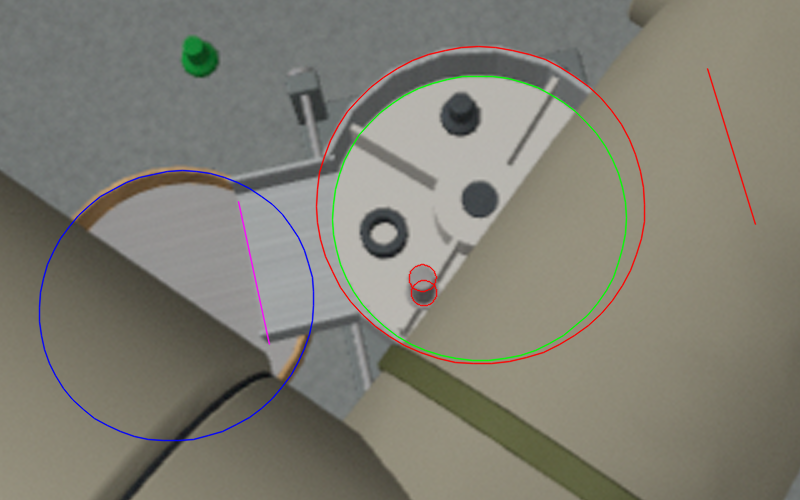

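Call:
jog_arm(dr=[[0,0,0],[0,0,0],[0,0,0],[0,0,0],[0,0,0],[0,0,0],[0,0,0],[0,0,0],[0,0,0],[0,0,0]], slide=[[0,-0.0016,0.02],[0,0,0.02],[0,0,0.02],[0,0,0.02],[0,0,0.02],[0,0,0.02],[0,0,0.018],[0,0,0],[0,0,0],[0,0,0]], gripper=[0,0,0,0,0,0,0,0,-0.4,-0.4])

```text
time_s: 12.6
position: [0.5998, -0.2068, 0.0939]
tool_rot: [[0.31, -0.951, 0.002], [-0.951, -0.31, -0.001], [0.002, -0.001, -1.0]]
ft_force: [0.6, 0.3, 1.1]
grip_width: 0.0255
```

Call:
jog_arm(dr=[[0,0,0],[0,0,0],[0,0,0],[0,0,0],[0,0,0],[0,0,0],[0,0,0],[0,0,0],[0,0,0],[0,0,0]], slide=[[0,0,0],[0,0,0],[0,0,0],[0,0,0],[0,0,0],[0,0,0],[0,0,0],[0,0,0],[0,0,0],[0,0,0]], gripper=[-1,-1,-1,-1,-1,-1,-1,-1,-1,-1], force=30)

```text
time_s: 13.6
position: [0.5992, -0.2065, 0.0926]
tool_rot: [[0.312, -0.95, 0.0], [-0.95, -0.312, 0.0], [-0.0, -0.0, -1.0]]
ft_force: [0.2, 0.3, 0.2]
grip_width: 0.0003
```

Run:
```python
from rig import observe, viewer, env
from h import *
s=observe(); R=s['tool_rot'];p=S(s['position']);print(s['time_s'],s['grip_width'],s['ft_force'],p)
d=viewer.get_image('wrist');cv2.imwrite('pics/w7.png',d['pixels'])
d=viewer.get_image('side');cv2.imwrite('pics/s7.png',draw(d,-2.356)[350:800,380:1000])
# path: handle pos vs theta
for th in np.arange(0,.71,.07):
    print(round(th,2), .096-.266*np.cos(th)+.03*np.sin(th)+.17, .07+.03*np.cos(th)+.266*np.sin(th)-.1)
```

```text
13.6 0.000334695996866224 [0.1924235  0.31924415 0.23899115] [-1.69591636e-01  2.64848664e-05  9.26064956e-02]
0.0 0.0 0.0
0.07 0.0027497193527536157 0.018531327399382097
0.14 0.006788838446765588 0.03682494838174602
0.21 0.012097573678759521 0.054791260800786945
0.28 0.018649922866258384 0.07234226566737739
0.35 0.026413792606260755 0.08939199816857143
0.42 0.03535115546871312 0.10585694872321494
0.49 0.04541823625484244 0.12165647201183169
0.56 0.05656572640805782 0.13671318197735746
0.63 0.06873902552723574 0.15095333086200827
0.7 0.08187850879945684 0.1643071704237605
```

View pics/w7.png

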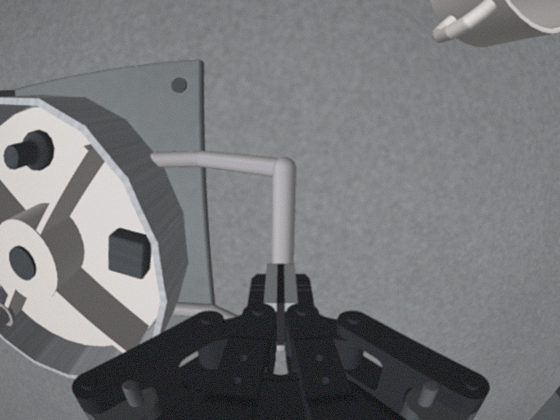

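View pics/s7.png

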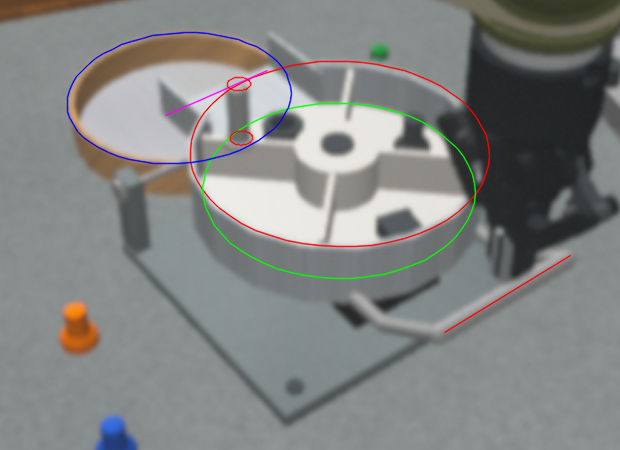

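Run:
```python
from rig import observe, viewer, env
from h import *
s=observe();d=viewer.get_image('side')
im=cv2.resize(d['pixels'][180:330,280:430],None,fx=4,fy=4,interpolation=cv2.INTER_CUBIC)
R=s['tool_rot']
for z,c in((.011,(0,0,255)),(0,(0,255,0)),(-.008,(255,0,0))):
    p=(proj(d,s['position']+R[:,2]*z)-[280,180])*4+1.5;cv2.circle(im,tuple(p.astype(int)),3,c,-1)
cv2.imwrite('pics/s8.png',im)
d=viewer.get_image('wrist');im=cv2.resize(d['pixels'][140:400,150:430],None,fx=2.3,fy=2.3)
for z,c in((.011,(0,0,255)),(0,(0,255,0)),(-.008,(255,0,0))):
    p=(np.array(fproj(d,s['position']+R[:,2]*z))-[150,140])*2.3;cv2.circle(im,tuple(p.astype(int)),3,c,-1)
cv2.imwrite('pics/w8.png',im)
```

```text
(no output)
```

View pics/s8.png

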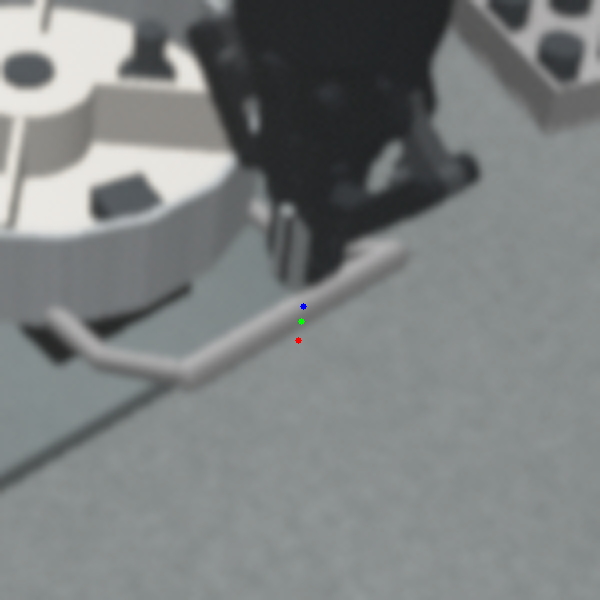

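View pics/w8.png

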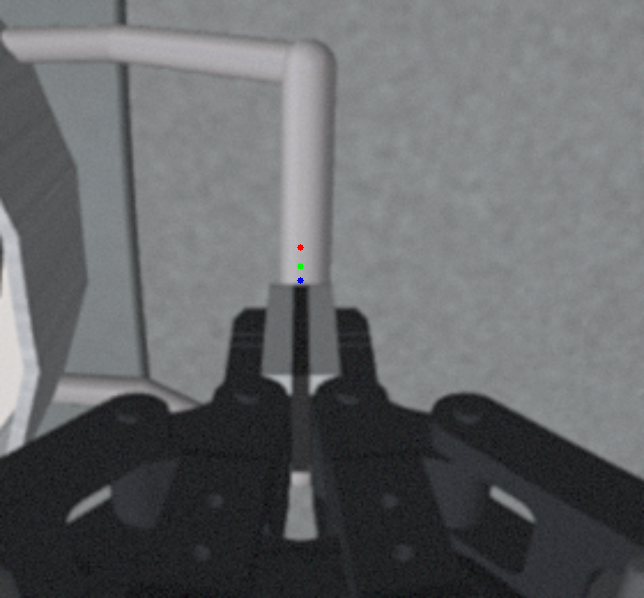

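Run:
```python
from rig import observe, viewer, env
from h import *
s=observe();d=viewer.get_image('side');w=viewer.get_image('wrist')
def line(f,d,u,v): a=f(d,u,v,.05);b=f(d,u,v,.15);return a,(b-a)/np.linalg.norm(b-a)
a1,b1=line(ray,d,280+297/4,180+284/4);a2,b2=line(fray,w,280.4,263.5)
k=np.linalg.lstsq(np.c_[b1,-b2],a2-a1,rcond=None)[0]
print(a1+k[0]*b1,a2+k[1]*b2,s['position'],s['q'])
R=s['tool_rot'];X=(a1+k[0]*b1+a2+k[1]*b2)/2;print(R.T@(X-s['position']))
```

```text
[ 0.59844024 -0.20231095  0.10868371] [ 0.60174925 -0.20560836  0.10758876] [ 0.59923063 -0.20651971  0.09263104] [-2.96996622e+01  3.55106941e+01  6.98917512e+01  1.69283132e-04
  7.45951296e+01  4.21484981e+01]
[-0.002163   -0.00161913 -0.0155052 ]
```

Call:
jog_arm(dr=[[0,0,0],[0,0,0],[0,0,0],[0,0,0],[0,0,0],[0,0,0],[0,0,0],[0,0,0],[0,0,0],[0,0,0]], slide=[[0,0,0],[0,0,0],[0,0,0],[0,0,0],[0,0,0.005],[0,0,0.005],[0,0,0.005],[0,0,0.005],[0,0,0.002],[0,0,0]], gripper=[0,0,0,0,0,0,0,0,0,0])

```text
time_s: 14.9
position: [0.5991, -0.2065, 0.0702]
tool_rot: [[0.312, -0.95, -0.001], [-0.95, -0.312, 0.0], [-0.001, 0.0, -1.0]]
ft_force: [0.1, -0.0, 0.5]
grip_width: 0.0427
```

Call:
jog_arm(dr=[[0,0,0],[0,0,0],[0,0,0],[0,0,0],[0,0,0],[0,0,0],[0,0,0],[0,0,0],[0,0,0],[0,0,0]], slide=[[0,0,0],[0,0,0],[0,0,0],[0,0,0],[0,0,0],[0,0,0],[0,0,0],[0,0,0],[0,0,0],[0,0,0]], gripper=[-1,-1,-1,-1,-1,-1,-1,-1,-1,-1], force=30)

```text
time_s: 15.9
position: [0.5997, -0.2074, 0.0711]
tool_rot: [[0.311, -0.95, 0.002], [-0.95, -0.311, -0.002], [0.002, -0.001, -1.0]]
ft_force: [1.6, -4.2, 0.1]
grip_width: 0.0105
```

Run:
```python
from rig import observe, viewer, env
from h import *
s=observe(); R=s['tool_rot'];p=S(s['position']);print(s['time_s'],s['grip_width'],s['ft_force'],p)
d=viewer.get_image('side')
im=cv2.resize(d['pixels'][180:330,280:430],None,fx=4,fy=4,interpolation=cv2.INTER_CUBIC)
cv2.imwrite('pics/s9.png',im)
```

```text
15.9 0.010497306462176378 [ 1.56167907 -4.19110444  0.05308229] [-1.70606173e-01 -9.41237422e-05  7.10699415e-02]
```

View pics/s9.png

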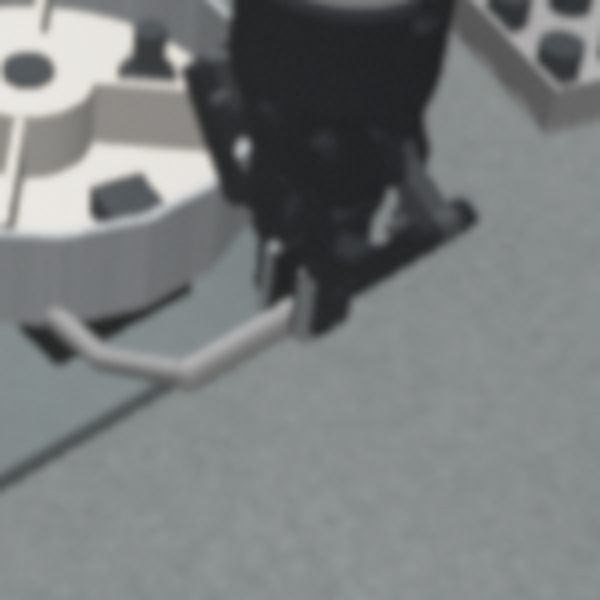

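Call:
jog_arm(dr=[[0,0,0],[0,0,0],[0,0,0],[0,0,0],[0,0,0],[0,0,0],[0,0,0],[0,0,0],[0,0,0],[0,0,0]], slide=[[-0.0014,0,-0.0074],[-0.0014,0,-0.0074],[-0.0014,0,-0.0074],[-0.0014,0,-0.0074],[-0.0014,0,-0.0074],[-0.0024,0,-0.0071],[-0.0024,0,-0.0071],[-0.0024,0,-0.0071],[-0.0024,0,-0.0071],[-0.0024,0,-0.0071]], gripper=[-1,-1,-1,-1,-1,-1,-1,-1,-1,-1])

```text
time_s: 16.95
position: [0.5942, -0.1901, 0.1439]
tool_rot: [[0.311, -0.95, 0.003], [-0.95, -0.311, -0.003], [0.004, -0.002, -1.0]]
ft_force: [4.2, -7.6, -1.7]
grip_width: 0.0103
```

Run:
```python
from rig import observe, viewer, env
from h import *
s=observe(); R=s['tool_rot'];p=S(s['position']);print(s['time_s'],s['grip_width'],s['ft_force'],p)
d=viewer.get_image('side')
cv2.imwrite('pics/s10.png',d['pixels'])
```

```text
16.95 0.010314761836164456 [ 4.23017941 -7.57782407 -1.70219099] [-0.15239608 -0.00036002  0.14387388]
```

View pics/s10.png

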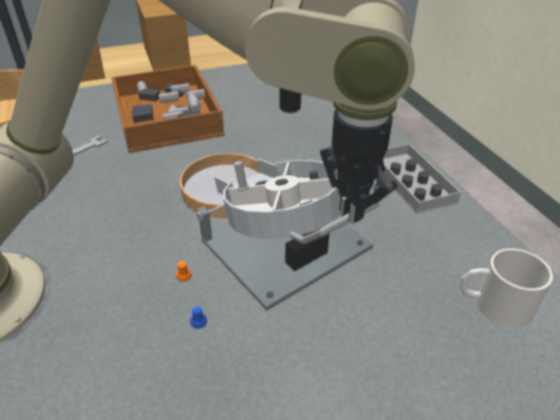

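Bar is lifting the carousel as planned (~0.28 rad); continue.

Call:
jog_arm(dr=[[0,0,0],[0,0,0],[0,0,0],[0,0,0],[0,0,0],[0,0,0],[0,0,0],[0,0,0],[0,0,0],[0,0,0]], slide=[[-0.0033,0,-0.0067],[-0.0033,0,-0.0067],[-0.0033,0,-0.0067],[-0.0033,0,-0.0067],[-0.0033,0,-0.0067],[-0.0042,0,-0.0062],[-0.0042,0,-0.0062],[-0.0042,0,-0.0062],[-0.0042,0,-0.0062],[-0.0042,0,-0.0062]], gripper=[-1,-1,-1,-1,-1,-1,-1,-1,-1,-1])

```text
time_s: 18.0
position: [0.5831, -0.1546, 0.2092]
tool_rot: [[0.311, -0.951, 0.005], [-0.951, -0.311, -0.004], [0.006, -0.004, -1.0]]
ft_force: [6.2, -7.4, 1.8]
grip_width: 0.0103
```

Call:
jog_arm(dr=[[0,0,0],[0,0,0],[0,0,0],[0,0,0],[0,0,0],[0,0,0],[0,0,0],[0,0,0],[0,0,0],[0,0,0]], slide=[[-0.0044,0,-0.005],[-0.0044,0,-0.005],[-0.0044,0,-0.005],[-0.0044,0,-0.005],[0,0,0],[0,0,0],[0,0,0],[0,0,0],[0,0,0],[0,0,0]], gripper=[-1,-1,-1,-1,-1,-1,-1,-1,-1,-1])

```text
time_s: 19.0
position: [0.578, -0.1381, 0.2295]
tool_rot: [[0.311, -0.951, 0.007], [-0.951, -0.311, -0.005], [0.007, -0.005, -1.0]]
ft_force: [6.8, -9.0, 5.7]
grip_width: 0.01
```

Run:
```python
from rig import observe, viewer, env
from h import *
s=observe(); R=s['tool_rot'];p=S(s['position']);print(s['time_s'],s['grip_width'],s['ft_force'],p)
d=viewer.get_image('side')
cv2.imwrite('pics/s11.png',cv2.resize(d['pixels'][120:300,150:420],None,fx=2.9,fy=2.9))
d=viewer.get_image('top')
cv2.imwrite('pics/t11.png',d['pixels'])
```

```text
19.0 0.01004202875491384 [ 6.80802066 -8.98775461  5.67831939] [-0.09800243 -0.00127137  0.22950088]
```

View pics/s11.png

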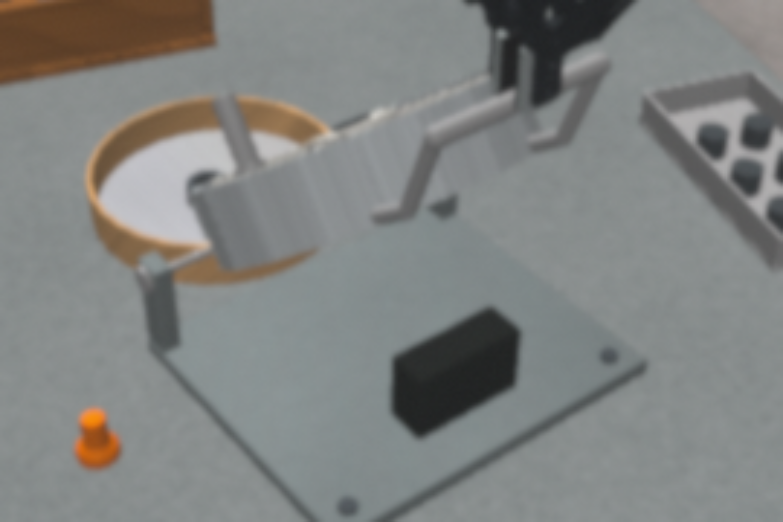

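View pics/t11.png

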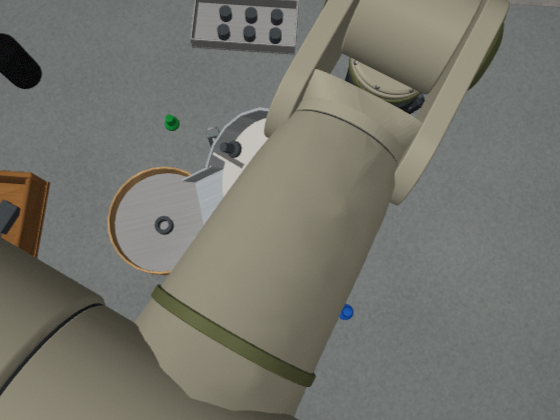

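The die lies in the sieve, at pixel (164, 225) in the top view, and the punch is still in the wheel. Next I'll lower the carousel.

Call:
jog_arm(dr=[[0,0,0],[0,0,0],[0,0,0],[0,0,0],[0,0,0],[0,0,0],[0,0,0],[0,0,0],[0,0,0],[0,0,0]], slide=[[0.0044,0,0.005],[0.0044,0,0.005],[0.0044,0,0.005],[0.0044,0,0.005],[0.0042,0,0.0062],[0.0042,0,0.0062],[0.0042,0,0.0062],[0.0042,0,0.0062],[0.0042,0,0.0062],[0,0,0]], gripper=[-1,-1,-1,-1,-1,-1,-1,-1,-1,-1])

```text
time_s: 20.1
position: [0.5895, -0.175, 0.177]
tool_rot: [[0.31, -0.951, 0.004], [-0.951, -0.31, -0.003], [0.005, -0.003, -1.0]]
ft_force: [5.4, -7.6, 2.0]
grip_width: 0.0103
```

Call:
jog_arm(dr=[[0,0,0],[0,0,0],[0,0,0],[0,0,0],[0,0,0],[0,0,0],[0,0,0],[0,0,0],[0,0,0],[0,0,0]], slide=[[0.0033,0,0.0067],[0.0033,0,0.0067],[0.0033,0,0.0067],[0.0033,0,0.0067],[0.0033,0,0.0067],[0.0024,0,0.0071],[0.0024,0,0.0071],[0.0024,0,0.0071],[0.0024,0,0.0071],[0.0024,0,0.0071]], gripper=[-1,-1,-1,-1,-1,-1,-1,-1,-1,-1])

```text
time_s: 21.1
position: [0.5977, -0.2012, 0.1078]
tool_rot: [[0.311, -0.95, 0.002], [-0.95, -0.311, -0.002], [0.003, -0.001, -1.0]]
ft_force: [3.1, -4.9, 0.0]
grip_width: 0.0103
```

Call:
jog_arm(dr=[[0,0,0],[0,0,0],[0,0,0],[0,0,0],[0,0,0],[0,0,0],[0,0,0],[0,0,0],[0,0,0],[0,0,0]], slide=[[0.0014,0,0.006],[0.0014,0,0.006],[0.0014,0,0.006],[0.0014,0,0.006],[0.0014,0,0.006],[0,0,0.005],[0,0,0.001],[0,0,0],[0,0,0],[0,0,0]], gripper=[-1,-1,-1,-1,-1,-1,-1,-1,-1,-1])

```text
time_s: 22.1
position: [0.5996, -0.2073, 0.0716]
tool_rot: [[0.311, -0.95, 0.001], [-0.95, -0.311, -0.001], [0.002, -0.0, -1.0]]
ft_force: [2.7, -6.5, -2.6]
grip_width: 0.0099
```

Run:
```python
from rig import observe, viewer, env
from h import *
s=observe(); R=s['tool_rot'];p=S(s['position']);print(s['time_s'],s['grip_width'],s['ft_force'],p)
d=viewer.get_image('side')
cv2.imwrite('pics/s12.png',draw(d,-2.356)[350:800,380:1000])
```

```text
22.1 0.00991360079503938 [ 2.74940944 -6.50469086 -2.61690197] [-1.70455898e-01 -4.87388960e-05  7.15715484e-02]
```

View pics/s12.png

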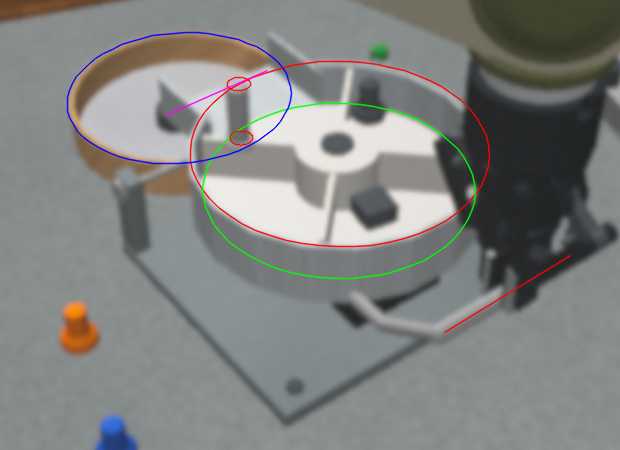

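Call:
jog_arm(dr=[[0,0,0],[0,0,0],[0,0,0],[0,0,0],[0,0,0],[0,0,0],[0,0,0],[0,0,0],[0,0,0],[0,0,0]], slide=[[0,0,0],[0,0,0],[0,0,0],[0,0,0],[0,0,0],[0,0,0],[0,0,-0.02],[0,0,-0.02],[0,0,-0.02],[0,0,-0.02]], gripper=[0,0,0,0,0,0,0,0,0,0])

```text
time_s: 23.15
position: [0.5991, -0.2065, 0.1525]
tool_rot: [[0.312, -0.95, -0.0], [-0.95, -0.312, 0.0], [-0.0, 0.0, -1.0]]
ft_force: [0.4, 0.7, 0.8]
grip_width: 0.0429
```

Call:
jog_arm(dr=[[0,0,0],[0,0,0],[0,0,0],[0,0,0],[0,0,0],[0,0,0],[0,0,0],[0,0,0],[0,0,0],[0,0,0]], slide=[[0.01,0,-0.02],[0.01,0,-0.02],[0.01,0,-0.02],[0.01,0,-0.02],[0.02,0,0],[0.02,0,0],[0.02,0,0],[0.02,0,0],[0,0,0],[0,0,0]], gripper=[0,0,0,0,0,0,0,0,0,0])

```text
time_s: 24.15
position: [0.6365, -0.3204, 0.2312]
tool_rot: [[0.311, -0.95, -0.001], [-0.95, -0.311, 0.001], [-0.001, 0.0, -1.0]]
ft_force: [0.0, 1.2, 0.2]
grip_width: 0.0423
```

Run:
```python
from rig import observe, viewer, env
from h import *
s=observe(); print(s['time_s'],s['grip_width'],s['ft_force'],S(s['position']),s['qvel'])
d=viewer.get_image('side')
cv2.imwrite('pics/s13.png',draw(d,-2.356)[350:800,380:1000])
d=viewer.get_image('top')
cv2.imwrite('pics/t13.png',draw(d,-2.356)[250:750,230:1030])
```

```text
24.15 0.04231325396786725 [0.03186063 1.19972554 0.20819608] [-0.28941319  0.00042577  0.23121111] [ 0.73775719 -1.19296786  0.69661204  0.09245885 -0.00469003  0.1188088 ]
```

View pics/s13.png

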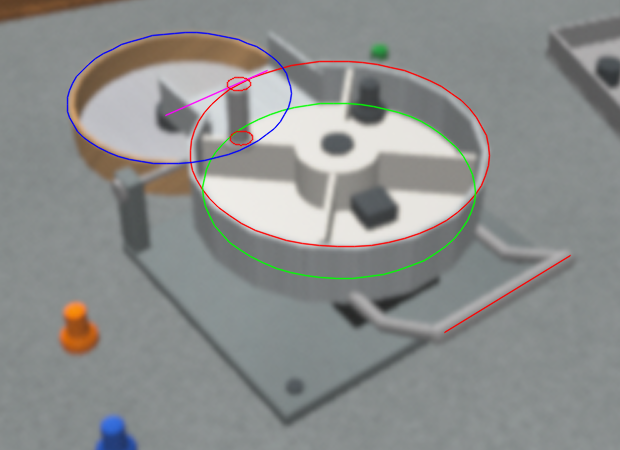

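View pics/t13.png

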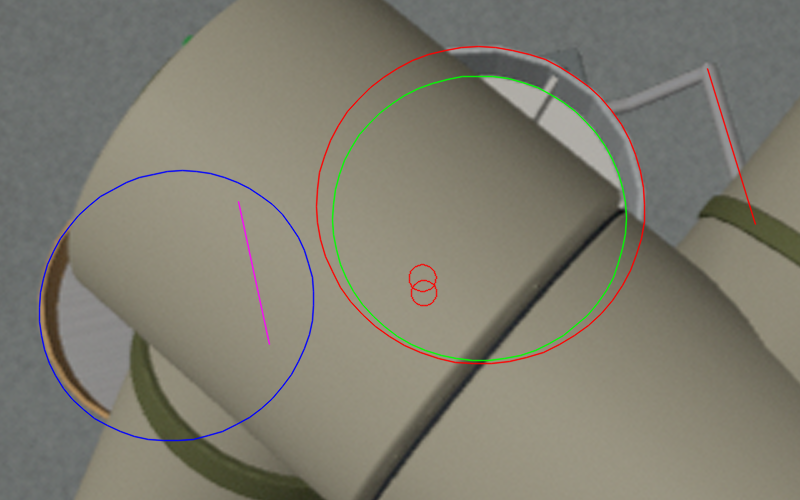

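```bash
python3 -c "
from rig import env
print(env.close_job())"
```

```text
the job is handed in; nothing more can be done
None
```

I handed the job in at about 24 s. The die is in the sieve, the carousel is level and released, and the punch and key block are still in their compartments.

**What I did:** I turned the wheel about 135° clockwise by its peg. The die's compartment then stood squarely at the spout, seen in the top view. I gripped the rear bar, tipped the carousel to about 0.66 rad by the handle's travel until the die slid out, then lowered it, let go and backed away.

**Last checks:**
- **Level:** the last side picture shows the handle bar on its drawn level position.
- **Parts:** the same picture shows the die in the sieve and the punch and key in the wheel.
- **Clear of the scene:** the gripper was clear, with a wrist force of about 1 N.

**Checks that failed or were incomplete:**
- **Failed grasp:** my first close on the handle missed the bar (opening 0.3 mm). Two camera views put the fingertips about 26 mm higher than the tool data says. I went 22 mm lower and the second grasp held. The peg was therefore gripped only near its top, but it turned fine.
- **Small readings:** the opening read about 2 mm less than the known peg and bar thicknesses. The wrist force reached about 16 N while holding the peg.
- **Die at rest:** the arm blocked the final top view, so I did not measure the die's final position. It lay flat near the sieve's centre in the top view taken while the carousel was tipped, and the last side view agrees.

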